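# Refit the hob's control knob and hold it pressed in

## Robot

A 6-joint arm with a two-finger parallel gripper is mounted at the origin on a cart in front of the work surface, level with it; the furniture and walls round the work are solid. World frame = base frame: x ahead of the robot, y to its left, z up, the work surface at z = 0. Lengths are in mm, angles in degrees, forces in N, time in s.
With the tool pointing down it reaches from about 350 to 850 mm from the base axis. Payload 8.1 kg.
Tool frame: the origin (TCP) lies midway between the tips of the shut fingers; the grasp point (between the pads) lies 19 mm behind it; z points along the fingers, y is the line along which they close (so a half turn about z gives the same grasp; the last joint's range is limited). The gripper opens to 85 mm and grips with 20 to 120 N. Pads are 22 mm wide; open, the fingers measure 114 mm over their backs; the gripper's body (76 mm by 85 mm) begins 54 mm behind the grasp point. The pads swing forward as they close: fully open they stand 13 mm farther back than shut.
Start: joints at [72.284, 7.471, 85.268, -0, 87.261, -4.893], TCP at [133.139, 585.046, 231.292] pointing down, gripper open.
Joint ranges: [-169.43, 169.43], [-51.17, 129.36], [1.28, 143.12], [-76.62, 256.62], [0, 156.53], [-152.29, 152.29]. Speed limits (degrees/s): [136.94, 136.94, 159.86, 180, 180, 180].

## Interface

Orientations are given as [roll, pitch, yaw] about the fixed x, y, z axes, in that order (R = Rz(yaw) Ry(pitch) Rx(roll)).
In Python, from bench import r gives the robot as it stands. The module is installed in compiled form; this text tells all that it offers.
- The arm moves only by the tool jog_arm, never from a script. Its argument "rows" is a list of rows, each a list of 2 entries, a list of its own where there are three numbers: the shift along the tool's x, y, z in mm, then the turn, a rotation vector about the tool's x, y, z in rad. A call has 1 to 10 rows; each row is the pose to reach, as a shift and turn from the pose commanded when the call began, along the tool's axes at that moment; what a row does not reach only later rows make up. A row lasts 1/10 s, in which the tool goes at most 50 mm and 8.59 degrees, less where a joint would pass 70% of its speed; a pose out of reach is approached as far as the arm can. A call with a gripper value outside its range is refused whole. "grip" is the finger opening in mm, from 0 to 85.4, set as the call begins (left out, the last holds). The fingers move at their own pace and stop on an object; "force" is the grip in N (left out, the last holds). Time passes only in rows, so rows that repeat a pose let the fingers close. It gives the time, the measured TCP pose, the force, the opening and the grip force at its end, in the units of the state.
- r.sense(): the state, without advancing time (a new reading comes with each control period).
- r.snapshot(name): name is "scene" or "top" or "wrist"; returns (picture, depth): 480x640x3 uint8, blue, green, red; 480x640 float32, mm along the optical axis (not along the pixel's ray), 0 where there is no reading.
- r.camera_params(name): a dict with "fx", "fy", "cx", "cy" (pixels), "pose" (4x4, takes a point from camera to world coordinates); the wrist camera has in their place "tool_from_camera" (4x4, takes a point from camera to tool coordinates, whose origin is the TCP and whose axes are the flange's). Camera axes: x right, y down, z forward; pixel columns grow to the right and rows downward; lengths in mm; the calibration is good to about 2 mm. A picture is of the moment at which its call begins: read the wrist's pose just before it. camera_params takes no time and is no camera call.
- r.hand_in(): hands the job in; it is judged then, once.
The state is a dict: "time": time; "joint_pos": joint angles; "qd": joint speeds; "joint_efforts": joint torques, N m; "tool_pos": TCP position; "tcp_rot": TCP orientation; "ft_force": force on the tool from outside, world axes, zero at the start; "wrist_torque": the same for the moment, N m; "finger_gap": finger opening in mm; "grip_force": force on a finger pad.
Only numpy, scipy, OpenCV 4.12 (cv2) and the standard library are available. Lean on these libraries where they do the work, as an engineer would, in place of code of your own. Each camera call takes 0.05 s, during which the arm holds its last target. There are 200 camera calls.

## Task

The gas hob's control was taken apart for cleaning: put the flat ring plate back over the round boss so that it lies flat on the hob, and let go of it. Then pick up the knob, turn it so that the flat of its D-shaped bore (on the side of its pointer) matches the flat on the shaft, push it fully onto the shaft and press the sprung shaft well in, as for lighting the burner. Finish while still holding the knob pressed in, and leave the other things on the worktop where they are.

Things in the scene. Friction and masses are not known exactly. Their poses are not given: they have to be found in the camera images.
- hob: Flat steel single-burner gas hob fixed to the worktop, 280 x 220 mm, its top face 50 mm above the worktop; origin at the centre of its underside; z up. The burner with a four-armed pan support (136 mm across, rising 24 mm above the top face) is centred at x = +45 mm, y = 0; the control stands at x = -100 mm, y = 0 (the robot's side).
- boss_foot (a point): Point on the hob's top face at the axis of the round boss (22 mm across, 14 mm tall) that the ring plate goes over; the brass shaft rises from the middle of the boss. z up.
- shaft_tip (a point): Centre of the shaft's top end, 40 mm above the hob's top face when not pressed; z up. The upright brass shaft is round, 12 mm across, with one flat 2 mm from its axis along its length, facing this point's +x; its top 3 mm are bevelled. It stays stiffly at the angle it was left (up to 0.6 rad either way from the hob's x).
- stem (a joint): How far the shaft is pressed in, in m: 0 = fully out, 0.006 = stop. Straight down against a spring: 5 N to start, 11 N at the stop.
- ring_plate: Loose aluminium ring plate lying flat on the worktop, 54 mm outer diameter, hole 26 mm, 12 mm thick, fine dark ticks on top; origin at the centre of its underside, z up. Any way round will do.
- knob: Black knob, upright, 42 mm tall; origin: centre of underside. Round body 43 mm across at the foot, 34 at its top, 22 tall; above it a bar grip along the knob's x, 14 mm wide, x = -19 to +24 mm; the pointed +x end has a white line. Bore opens downward: 13.4 mm across, 18 deep, flat on the +x side 2.6 mm off axis. Fully on, the origin is 18 mm below the shaft's tip.
- pointer (a point): Top of the knob's pointed end, 24 mm out along the knob's +x and 42 mm above its underside; it must end up on the side to which the shaft's flat faces.
- salt_shaker: Bystander, not to be disturbed: a glass salt shaker with a grey top, 44 mm across, 90 mm tall; origin at the centre of its underside.
- jam_jar: Bystander, not to be disturbed: a jam jar with a yellow lid, 69 mm across, 88 mm tall; origin at the centre of its underside.
- pepper_bar: Bystander, not to be disturbed: a glass spice jar with a red cap, 45 mm across, 108 mm tall; origin at the centre of its underside.
Mind the look-alikes: they are no part of the job. There is more than one size of the knob; the one meant has the size given above.

How it is judged:
By the outcome, as a careful person would: the job done as asked, in the order asked, and still so for the second after the job is handed in, while the arm keeps its last pose, push and grip.
It also fails if it takes over 58 s, if anything falls off the work surface, if the arm or the gripper's body presses on something with over 40 N, if the wrist force passes 120 N, or if a joint passes its speed limit or range.

## Working session

There is one attempt and no reset: what is moved stays moved. The work goes in short steps, Python scripts to look and compute and a tool call to move; the robot and the scene stay as the last step left them, time stands still between calls to the robot, and variables do not carry over. Pictures are saved under pics/ and viewed, at most 10 in all, crops included, and the job is handed in when it is done.

Besides the shell and the picture viewer there is one more tool, called by a JSON object that holds its "api" and its "payload". jog_arm: Moves the arm, as the interface text tells. Its arguments: {"type":"object","properties":{"rows":{"type":"array"},"grip":{"type":"number"},"force":{"type":"number"}},"required":["rows"]}

```bash
mkdir -p pics
cat > h.py <<'E'
import numpy as np, cv2
from bench import r
def snap(n,f=None):
    s=r.sense(); p,d=r.snapshot(n); c=r.camera_params(n)
    if n=="wrist":
        T=np.eye(4); T[:3,3]=s["tool_pos"]
        from scipy.spatial.transform import Rotation as R
        T[:3,:3]=R.from_euler("xyz",s["tcp_rot"],degrees=True).as_matrix()
        c["pose"]=T@np.array(c["tool_from_camera"])
    np.savez(f"/tmp/{f or n}.npz",p=p,d=d,P=c["pose"],K=[c["fx"],c["fy"],c["cx"],c["cy"]])
    if f: cv2.imwrite(f"pics/{f}.png",p)
    return p,d,np.array(c["pose"]),[c["fx"],c["fy"],c["cx"],c["cy"]]
def load(f):
    z=np.load(f"/tmp/{f}.npz"); return z["p"],z["d"],z["P"],z["K"]
def ray(u,v,P,K,z):
    w=P[:3,:3]@np.array([(u-K[2])/K[0],(v-K[3])/K[1],1]); return P[:3,3]+w*(z-P[2,3])/w[2]
def pt(u,v,d,P,K):
    D=d[int(v),int(u)]; return P[:3,:3]@np.array([(u-K[2])/K[0]*D,(v-K[3])/K[1]*D,D])+P[:3,3]
E
python3 - <<'E'
from h import *
print(r.sense())
a=snap("scene","scene0");b=snap("top","top0");c=snap("wrist","wrist0")
print(a[2],a[3]);print(b[2],b[3])
E
```

```text
{'time': 0.0, 'joint_pos': array([ 7.22852074e+01,  7.51338782e+00,  8.53301537e+01, -3.15893475e-04,
        8.72623928e+01, -4.89308932e+00]), 'qd': array([-0.01620001,  0.00721746,  0.10992577,  0.06061678, -0.03917983,
       -0.03494718]), 'joint_efforts': array([-2.03093667e-03, -5.69411051e+01, -5.00543082e+01, -4.29740203e-04,
        1.49081298e-02,  1.45456954e-05]), 'tool_pos': array([132.96059477, 584.50955293, 230.25399594]), 'tcp_rot': array([-1.79894425e+02, -8.72149580e-03,  1.67178304e+02]), 'ft_force': array([-0.44685355,  0.52667073, -0.01788473]), 'wrist_torque': array([ 0.01091535, -0.01021629,  0.01138104]), 'grip_force': 0.0, 'finger_gap': 85.49749310459123}
[[ 7.72726962e-01 -4.74143522e-01  4.21996401e-01  7.96097948e+01]
 [-6.34550005e-01 -5.60844135e-01  5.31789570e-01 -7.62815838e+02]
 [-1.54703733e-02 -6.78705958e-01 -7.34247159e-01  9.46347466e+02]
 [ 0.00000000e+00  0.00000000e+00  0.00000000e+00  1.00000000e+00]] [542.6850642085403, 542.6850642085403, 312.2588030115142, 238.14939588986445]
[[-2.52920527e-02 -9.80333256e-01  1.95721789e-01  2.88085431e+02]
 [-9.99494541e-01  2.85701240e-02  1.39431289e-02 -1.31229912e+02]
 [-1.92607087e-02 -1.95270210e-01 -9.80560335e-01  1.48031383e+03]
 [ 0.00000000e+00  0.00000000e+00  0.00000000e+00  1.00000000e+00]] [578.6941637787119, 578.6941637787119, 324.8307574537593, 241.27525661443184]
```

View pics/scene0.png

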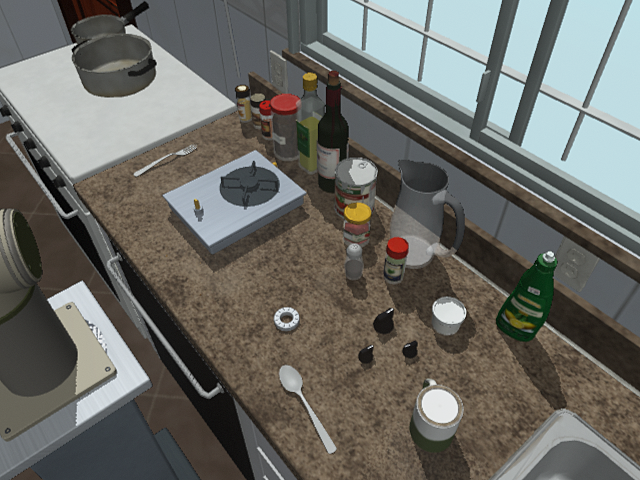

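View pics/top0.png

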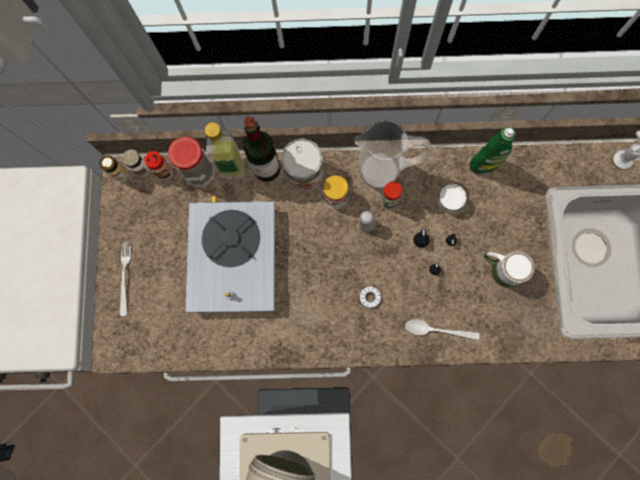

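The scene shows the ring plate at (287,319) and the hob shaft at (197,208). There are three black knobs, at (384,321), (366,354) and (410,349). In the top view the knobs are at (421,240), (435,268) and (452,239), the ring at (371,297) and the shaft at (229,296). The largest knob, (384,321) in the scene view, fits the description. I'll check it in a crop and by its size.

Run:
```python
from h import *
p,d,P,K=load("scene0")
cv2.imwrite("pics/crop1.png",cv2.resize(np.hstack([p[295:375,340:440],p[170:250,150:250]]),None,fx=4,fy=4,interpolation=cv2.INTER_CUBIC))
for n in("scene0","top0"):
    p,d,P,K=load(n)
    for (u,v) in ([(384,321),(366,354),(410,349)] if n=="scene0" else [(421,240),(435,268),(452,239)]):
        m=(p.max(2)<60).astype(np.uint8)
        k,l,st,c=cv2.connectedComponentsWithStats(m)
        i=l[v-2:v+3,u-2:u+3].max()
        print(n,st[i],c[i],ray(*c[i],P,K,15).round(1), pt(u,v,d,P,K).round(1))
    u,v=(287,319) if n=="scene0" else (371,297)
    print("ring",ray(u,v,P,K,12).round(1))
    g=p.astype(int); m=((g[:,:,2]-g[:,:,0]>70)&(g[:,:,2]>140)).astype(np.uint8)
    k,l,st,c=cv2.connectedComponentsWithStats(m)
    for i in range(1,k):
        if st[i][4]>3: print("brass",st[i],ray(*c[i],P,K,75).round(1))
```

```text
scene0 [373 308  21  28 389] [383.94601542 322.67609254] [ 577.6 -363.9   15. ] [ 573.5 -366.7   28. ]
scene0 [358 346  16  22 219] [365.93607306 356.09589041] [ 496.5 -396.8   15. ] [ 496.3 -396.5   22.6]
scene0 [402 341  16  18 195] [410.26666667 350.1025641 ] [ 572.1 -442.7   15. ] [ 572.2 -441.5   17.5]
ring [ 432.7 -228.    12. ]
brass [303  73  14   8  78] [996.4 388.3  75. ]
brass [271  94  29  17 367] [855.3 328.7  75. ]
brass [260 101  10   8  57] [804.6 352.8  75. ]
brass [273 162   3   3   8] [670.7 129.2  75. ]
brass [194 199   3   2   4] [448.3 142.1  75. ]
brass [344 202  27  20 357] [ 711.5 -136.6   75. ]
brass [387 237  21  16 233] [ 708.5 -264.    75. ]
top0 [414 231  16  17 180] [421.12222222 239.75555556] [ 577.3 -358.4   15. ] [ 571.3 -353.8   42.6]
top0 [430 264  11  11  84] [434.75       269.64285714] [ 498.7 -388.5   15. ] [ 500.8 -386.8   29.7]
top0 [446 234  11  12  77] [451.12987013 239.7012987 ] [ 575.2 -435.3   15. ] [ 574.  -434.5   30.3]
ring [ 433.8 -223.7   12. ]
brass [205 123  15  14 175] [872.2 173.3  75. ]
brass [168 137  33  31 807] [813.1 244.4  75. ]
brass [144 151  17  17 197] [796.3 326.   75. ]
brass [323 175  25  24 441] [ 707.4 -142.3   75. ]
brass [383 182  19  17 236] [ 696.  -284.6   75. ]
brass [211 196   5   6  26] [686.4 167.7  75. ]
brass [225 293   4   2   7] [445.5 131.5  75. ]
```

View pics/crop1.png

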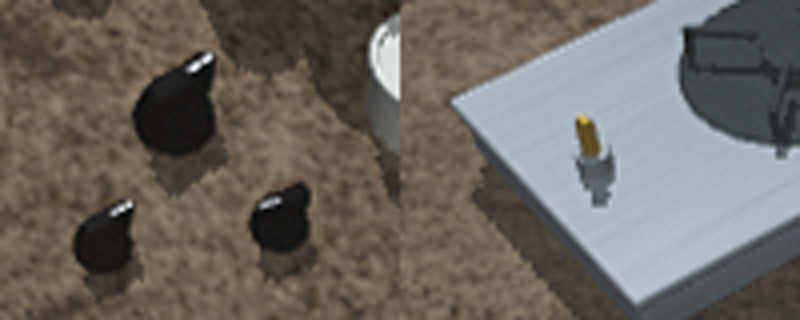

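The crop shows the big knob, with its white line pointing up and right. The other two knobs are plainly smaller, and the depth puts the big one's top at 42.6 mm, so it is the right one. The shaft on the hob is brass with a flat. I'll fly over the shaft for a close look on the way to the ring.

```bash
cat >> h.py <<'E'
from scipy.spatial.transform import Rotation as R
def go(x,y,z,yaw):
    s=r.sense(); A=R.from_euler("xyz",s["tcp_rot"],degrees=True); B=R.from_euler("xyz",[180,0,yaw],degrees=True)
    sh=A.inv().apply(np.array([x,y,z])-s["tool_pos"]); rv=(A.inv()*B).as_rotvec()
    print("at",s["tool_pos"].round(1),s["tcp_rot"].round(2),"t",round(s["time"],2),"F",s["ft_force"].round(1),"gap",round(s["finger_gap"],1),"\n go",sh.round(1),rv.round(3)," rows>=",int(max(np.linalg.norm(sh)/50,np.linalg.norm(rv)/.15))+1)
E
python3 - <<'E'
from h import *
T=np.array(r.camera_params("wrist")["tool_from_camera"]);print(T.round(3), r.camera_params("wrist")["fx"])
go(380,132,260,167); go(380,132,260,180)
E
```

```text
[[-0.00000e+00 -9.52000e-01 -3.05000e-01  7.76870e+01]
 [ 1.00000e+00 -0.00000e+00  0.00000e+00 -3.50000e-02]
 [-0.00000e+00 -3.05000e-01  9.52000e-01 -1.42333e+02]
 [ 0.00000e+00  0.00000e+00  0.00000e+00  1.00000e+00]] 403.0139977836726
at [133.  584.6 230.5] [-1.7992e+02 -1.0000e-02  1.6718e+02] t 0.15 F [ 0.8  0.9 -0.2] gap 85.7 
 go [-341.3 -386.6  -29. ] [-0.001 -0.     0.003]  rows>= 11
at [133.  584.6 230.5] [-1.7992e+02 -1.0000e-02  1.6718e+02] t 0.15 F [ 0.8  0.9 -0.2] gap 85.7 
 go [-341.3 -386.6  -29. ] [-0.001 -0.    -0.224]  rows>= 11
```

Run:
```python
from h import *
go(445,132,215,167.2)
```

```text
at [133.  584.6 230.5] [-1.7992e+02 -1.0000e-02  1.6718e+02] t 0.15 F [ 0.8  0.9 -0.2] gap 85.7 
 go [-404.7 -372.1   16. ] [-0.001 -0.    -0.   ]  rows>= 11
```

{"api": "jog_arm", "payload": {"rows": [[[-35,-32,1],[0,0,0]],[[-70,-65,3],[0,0,0]],[[-105,-97,4],[0,0,0]],[[-140,-130,5],[0,0,0]],[[-175,-162,7],[0,0,0]],[[-210,-195,8],[0,0,0]],[[-245,-227,10],[0,0,0]],[[-280,-260,12],[0,0,0]],[[-315,-292,13],[0,0,0]],[[-350,-325,14],[0,0,0]]]}}

```text
time: 1.15
tool_pos: [402.9, 188.7, 217.2]
tcp_rot: [180.0, 0.0, 167.2]
ft_force: [1.1, 1.5, -0.3]
finger_gap: 85.3
grip_force: 0.0
```

{"api": "jog_arm", "payload": {"rows": [[[-30,-27,1],[0,0,0]],[[-50,-44,2],[0,0,0]],[[-55,-47,2],[0,0,0]],[[-55,-47,2],[0,0,0]],[[-55,-47,2],[0,0,0]],[[-55,-47,2],[0,0,0]]]}}

```text
time: 1.75
tool_pos: [444.9, 133.5, 215.3]
tcp_rot: [180.0, -0.0, 167.3]
ft_force: [-0.5, 0.0, 0.8]
finger_gap: 85.3
grip_force: 0.0
```

Run:
```python
from h import *
go(445,132,215,167.2)
snap("wrist","w1")
go(433,-226,160,167.2)
```

```text
at [444.9 133.5 215.3] [ 1.7999e+02 -2.0000e-02  1.6727e+02] t 1.75 F [-0.5  0.   0.8] gap 85.3 
 go [-0.5 -1.4  0.3] [ 0.    -0.     0.001]  rows>= 1
at [444.9 133.5 215.3] [ 1.7999e+02 -1.0000e-02  1.6728e+02] t 1.8 F [-0.3  0.3  0.6] gap 85.7 
 go [ -67.5 -353.3   55.3] [ 0.    -0.     0.001]  rows>= 8
```

View pics/w1.png

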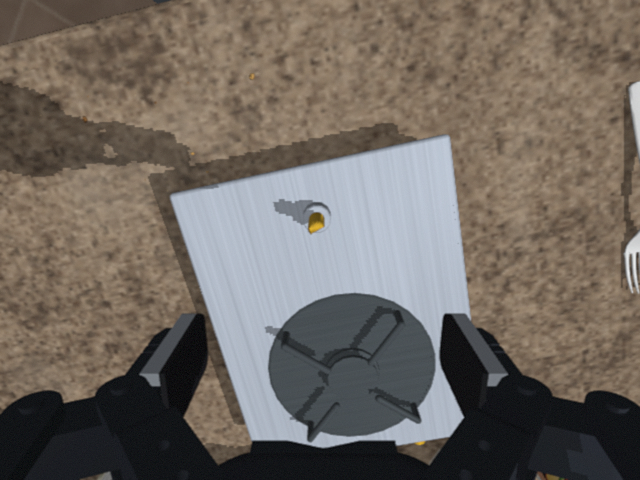

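The wrist view shows the hob. The brass shaft is at (316,222), on the light boss at (317,213), and the fingers are at the lower left and right. I'll measure it.

Run:
```python
from h import *
p,d,P,K=load("w1")
x=p[195:243,284:352]
cv2.imwrite("pics/crop2.png",cv2.resize(x,None,fx=11,fy=11,interpolation=cv2.INTER_NEAREST))
g=p.astype(int); m=((g[:,:,2]-g[:,:,0]>60))[190:250,280:350]
ys,xs=np.nonzero(m); ys+=190; xs+=280
Q=np.array([pt(u,v,d,P,K) for u,v in zip(xs,ys)])
print(len(Q)); t=Q[Q[:,2]>Q[:,2].max()-2.5]; print("tip",t.mean(0),t.min(0),t.max(0),len(t)); print("top z",[pt(u,v,d,P,K).round(1) for u,v in((360,230),(360,200),(280,240))])
# boss
ys,xs=np.mgrid[190:250,280:350]; Q=np.array([pt(u,v,d,P,K) for u,v in zip(xs.ravel(),ys.ravel())])
b=Q[(Q[:,2]>61)&(Q[:,2]<66)]; print("boss",len(b),b.mean(0),cv2.minEnclosingCircle(b[:,:2].astype(np.float32)))
# hob edges
m=cv2.inRange(p,(150,130,120),(255,255,255)); l=cv2.findContours(m,0,1)[0]; c=max(l,key=cv2.contourArea)
w=np.array([ray(u,v,P,K,50)[:2] for u,v in((172,193),(450,137),(240,430))]); e=w[0]-w[1]; print(w.round(1),np.linalg.norm(e),np.degrees(np.arctan2(e[1],e[0])))
```

```text
224
tip [442.62857515 128.27321325  89.88297192] [438.95972968 123.79836782  89.02511283] [445.96477752 133.39805709  91.49952898] 85
top z [array([464.4, 159.3,  48.9]), array([440.4, 164. ,  48.8]), array([457.7,  95.3,  51.1])]
boss 363 [441.93707919 129.40144569  63.65508185] ((444.04168701171875, 128.4532012939453), 10.896212577819824)
[[402.7  23.3]
 [408.2 238.2]
 [632.2  10.7]] 214.99951311344432 -91.46476708604227
```

View pics/crop2.png

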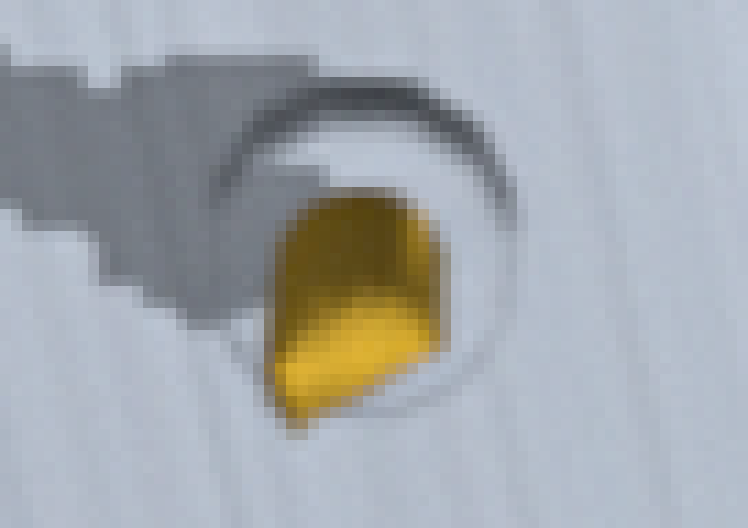

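The crop shows the shaft's top face. Its flat edge runs from (311,234) to (324,226), so the flat faces about +20° of yaw. The boss axis is near (444,128.5). Next, the ring.

{"api": "jog_arm", "payload": {"rows": [[[-7,-35,5],[0,0,0]],[[-16,-83,13],[0,0,0]],[[-25,-131,21],[0,0,0]],[[-34,-179,28],[0,0,0]],[[-43,-227,36],[0,0,0]],[[-52,-275,45],[0,0,0]],[[-61,-322,52],[0,0,0]],[[-67,-350,55],[0,0,0]],[[-67,-353,55],[0,0,0]],[[-67,-353,55],[0,0,0]]]}}

```text
time: 2.8
tool_pos: [432.4, -226.3, 160.2]
tcp_rot: [180.0, -0.0, 167.1]
ft_force: [-0.9, 0.2, -0.2]
finger_gap: 85.3
grip_force: 0.0
```

{"api": "jog_arm", "payload": {"rows": [[[0,0,0],[0,0,0]],[[0,0,0],[0,0,0]],[[0,0,0],[0,0,0]]]}}

```text
time: 3.1
tool_pos: [432.9, -225.5, 160.6]
tcp_rot: [-180.0, 0.0, 167.3]
ft_force: [0.2, -0.1, 0.0]
finger_gap: 85.6
grip_force: 0.0
```

```bash
cat >> h.py <<'E'
def ring(f):
    p,d,P,K=snap("wrist",f); g=p.astype(int)
    vv,uu=np.mgrid[0:480,0:640]; D=d
    X=np.stack([(uu-K[2])/K[0]*D,(vv-K[3])/K[1]*D,D],-1)@P[:3,:3].T+P[:3,3]
    return p,d,P,K,X
E
python3 - <<'E'
from h import *
p,d,P,K,X=ring("w2")
m=((X[...,2]>8)&(X[...,2]<16)&(d>0)).astype(np.uint8); m[330:]=0
k,l,st,c=cv2.connectedComponentsWithStats(m)
for i in range(1,k):
    if st[i][4]>300:
        Q=X[l==i]; print(st[i],Q.mean(0).round(1),cv2.minEnclosingCircle(Q[:,:2].astype(np.float32)))
m=((p.min(2)>120)).astype(np.uint8); m[330:]=0
k,l,st,c=cv2.connectedComponentsWithStats(m)
for i in range(1,k):
    if st[i][4]>300:
        cc=max(cv2.findContours((l==i).astype(np.uint8),0,1)[0],key=len)[:,0]
        W=np.array([ray(u,v,P,K,12)[:2] for u,v in cc],np.float32); print(st[i],cv2.minEnclosingCircle(W),cv2.fitEllipse(W))
go(433,-226,100,167.2)
E
```

```text
[136 123  54  55 388] [ 358.4 -317.4    9.3] ((355.9943542480469, -327.3663024902344), 21.633705139160156)
[   0  124  146   54 1646] [ 346.8 -393.2   11.8] ((348.0386047363281, -392.0790710449219), 53.026058197021484)
[ 293  185   71   69 2916] [ 433.6 -221.8   11.5] ((434.7760925292969, -222.2527618408203), 26.933406829833984)
[ 568    6   72   59 1476] ((349.26580810546875, -19.69416046142578), 23.69523811340332) ((351.5218505859375, -17.49174690246582), (20.494935989379883, 45.3641242980957), 16.122039794921875)
[597  56  39  33 518] ((379.11578369140625, -11.61533260345459), 12.916357040405273) ((378.8549499511719, -11.009632110595703), (17.09403419494629, 22.3513240814209), 8.984657287597656)
[215  70  51  29 398] ((327.1863098144531, -259.2567443847656), 18.606050491333008) ((328.5506286621094, -259.2841491699219), (15.930103302001953, 30.136798858642578), 5.5630269050598145)
[ 465   79  126  113 4582] ((403.8316650390625, -72.23633575439453), 45.16029739379883) ((403.0605163574219, -70.62255096435547), (54.37226486206055, 76.7541275024414), 139.01730346679688)
[   0  123  190
[... 193 characters left out ...]
5] ((427.8204345703125, -97.10420989990234), 11.033438682556152) ((427.5760498046875, -96.95590209960938), (16.959020614624023, 18.192584991455078), 75.5080337524414)
[ 293  185   72   70 2952] ((435.579833984375, -222.04705810546875), 27.791948318481445) ((434.62738037109375, -221.87954711914062), (52.5283317565918, 53.12739562988281), 108.75210571289062)
[499 204  38  23 308] ((461.36224365234375, -83.92539978027344), 14.242522239685059) ((460.2920227050781, -84.78791809082031), (13.991114616394043, 23.491853713989258), 6.103670597076416)
at [ 432.8 -225.7  160.5] [-1.8000e+02  3.0000e-02  1.6727e+02] t 3.15 F [ 0.3 -0.4 -0.2] gap 85.3 
 go [-0.2 -0.2 60.5] [-0.     0.     0.001]  rows>= 2
```

View pics/w2.png

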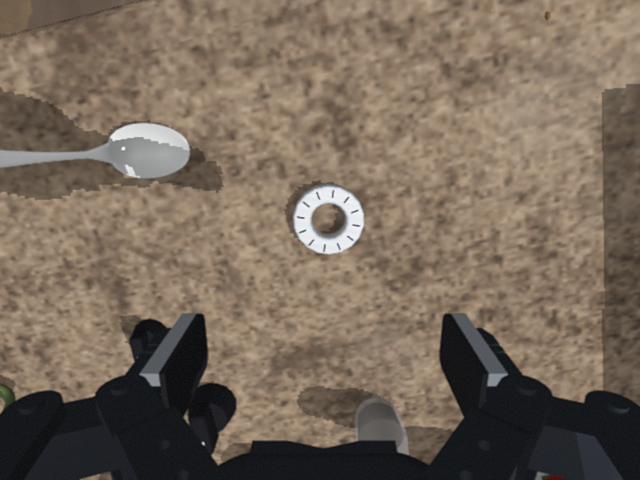

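The ring lies clear at (329,219), with the spoon well off to the left. I'll descend and grip.

{"api": "jog_arm", "payload": {"rows": [[[-1,4,25],[0,0,0]],[[-1,4,65],[0,0,0]],[[-1,4,105],[0,0,0]],[[-1,4,135],[0,0,0]],[[-1,4,150],[0,0,0]],[[-1,4,158],[0,0,0]],[[-1,4,159],[0,0,0]],[[-1,4,159],[0,0,0]]]}}

```text
time: 3.95
tool_pos: [435.0, -223.2, 2.2]
tcp_rot: [-180.0, 0.1, 167.2]
ft_force: [0.4, 0.6, 0.9]
finger_gap: 85.7
grip_force: 0.0
```

{"api": "jog_arm", "payload": {"rows": [[[0,0,0],[0,0,0]],[[0,0,0],[0,0,0]],[[0,0,0],[0,0,0]],[[0,0,0],[0,0,0]],[[0,0,0],[0,0,0]],[[0,0,0],[0,0,0]],[[0,0,0],[0,0,0]],[[0,0,0],[0,0,0]]], "grip": 45, "force": 40}}

```text
time: 4.75
tool_pos: [435.2, -223.5, 3.0]
tcp_rot: [-180.0, 0.1, 167.2]
ft_force: [-2.5, 2.9, 10.7]
finger_gap: 51.3
grip_force: 39.7
```

Run:
```python
from h import *
p,d,P,K,X=ring("w3")
cv2.imwrite("pics/crop3.png",p[200:480,120:520]); print(r.sense()["finger_gap"],r.sense()["ft_force"])
m=(p.min(2)>110).astype(np.uint8)
for v in range(260,400,12): print(v,[X[v,u].round(0).tolist() for u in(290,330,370)])
```

```text
51.30983252601627 [-3.21128604  2.58367403 10.90563268]
260 [[409.0, -230.0, 3.0], [410.0, -215.0, 9.0], [417.0, -201.0, 0.0]]
272 [[410.0, -230.0, 12.0], [414.0, -216.0, 11.0], [419.0, -202.0, 8.0]]
284 [[415.0, -231.0, 12.0], [418.0, -217.0, 13.0], [421.0, -203.0, 13.0]]
296 [[419.0, -232.0, 12.0], [429.0, -219.0, -1.0], [427.0, -204.0, 10.0]]
308 [[424.0, -234.0, 12.0], [433.0, -220.0, 1.0], [430.0, -205.0, 13.0]]
320 [[431.0, -236.0, 7.0], [439.0, -222.0, -1.0], [435.0, -206.0, 12.0]]
332 [[436.0, -237.0, 9.0], [445.0, -223.0, -1.0], [440.0, -207.0, 12.0]]
344 [[439.0, -237.0, 11.0], [447.0, -223.0, 4.0], [446.0, -208.0, 12.0]]
356 [[444.0, -239.0, 12.0], [449.0, -224.0, 10.0], [451.0, -209.0, 11.0]]
368 [[449.0, -240.0, 13.0], [454.0, -225.0, 10.0], [457.0, -210.0, 11.0]]
380 [[464.0, -245.0, -1.0], [459.0, -226.0, 11.0], [471.0, -211.0, -1.0]]
392 [[469.0, -246.0, -0.0], [473.0, -229.0, 0.0], [477.0, -212.0, 0.0]]
```

View pics/crop3.png

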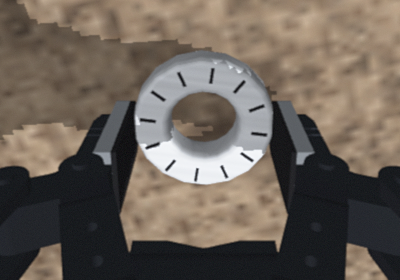

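The ring is gripped flat and upright, centred near (324,317) in the full picture. I'll lift it and measure where it sits in the hand.

{"api": "jog_arm", "payload": {"rows": [[[0,0,-5],[0,0,0]],[[0,0,-25],[0,0,0]],[[0,0,-60],[0,0,0]],[[0,0,-95],[0,0,0]],[[0,0,-118],[0,0,0]],[[0,0,-125],[0,0,0]],[[0,0,-125],[0,0,0]],[[0,0,-125],[0,0,0]]]}}

```text
time: 5.6
tool_pos: [433.6, -222.5, 124.8]
tcp_rot: [180.0, -0.1, 167.2]
ft_force: [-0.4, 0.4, -0.6]
finger_gap: 51.2
grip_force: 41.9
```

Run:
```python
from h import *
s=r.sense(); p,d,P,K,X=ring("w4")
z=s["tool_pos"][2]; zt=z+9
m=((X[...,2]>zt-6)&(X[...,2]<zt+6)&(p.max(2)>70)&(d>0)).astype(np.uint8)
k,l,st,c=cv2.connectedComponentsWithStats(m); i=1+np.argmax(st[1:,4]); Q=X[l==i]
A=np.c_[Q,np.ones(len(Q))]; n=np.linalg.svd(Q-Q.mean(0),full_matrices=0)[2][2]
print(st[i],Q.mean(0),"normal",n)
cs,h=cv2.findContours((l==i).astype(np.uint8),cv2.RETR_CCOMP,1)
for c in cs:
    if len(c)>40:
        W=np.array([ray(u,v,P,K,zt)[:2] for u,v in c[:,0]],np.float32); e=cv2.fitEllipse(W); print(e, (R.from_euler("xyz",s["tcp_rot"],degrees=True).inv().apply(np.array([*e[0],zt])-s["tool_pos"])).round(1))
go(443.5,128.5,130,167.2)
```

```text
[  255   254   138   130 10910] [ 430.6111797  -221.81779693  132.92734943] normal [-5.47481647e-03 -9.91810262e-04  9.99984521e-01]
((431.2322692871094, -222.22000122070312), (52.03416442871094, 53.84946823120117), 54.63975143432617) [ 2.4 -0.3 -9. ]
((430.381103515625, -221.67083740234375), (24.11758041381836, 25.00579261779785), 168.94036865234375) [ 3.3  0.1 -9. ]
at [ 433.3 -222.3  124.4] [ 1.7994e+02 -1.6000e-01  1.6718e+02] t 5.65 F [ 0.5 -0.2 -0.1] gap 51.5 
 go [ 67.9 344.3  -5.1] [ 0.001 -0.003 -0.   ]  rows>= 8
```

The ring is level, and its centre in tool axes is about (2.8, 0). I'll carry it over the boss.

{"api": "jog_arm", "payload": {"rows": [[[6,30,-5],[0,0,0]],[[14,75,-5],[0,0,0]],[[23,121,-5],[0,0,0]],[[32,168,-5],[0,0,0]],[[40,214,-5],[0,0,0]],[[49,260,-5],[0,0,0]],[[58,306,-5],[0,0,0]],[[63,335,-5],[0,0,0]],[[65,344,-5],[0,0,0]],[[65,344,-5],[0,0,0]]]}}

```text
time: 6.65
tool_pos: [446.2, 127.6, 129.8]
tcp_rot: [-179.9, -0.1, 167.3]
ft_force: [0.3, -0.0, 0.1]
finger_gap: 51.0
grip_force: 42.0
```

{"api": "jog_arm", "payload": {"rows": [[[0,0,0],[0,0,0]],[[0,0,0],[0,0,0]],[[0,0,0],[0,0,0]]]}}

```text
time: 6.95
tool_pos: [447.4, 125.7, 131.2]
tcp_rot: [-180.0, -0.0, 167.1]
ft_force: [0.2, -1.0, -1.0]
finger_gap: 51.1
grip_force: 42.0
```

Run:
```python
from h import *
s=r.sense(); p,d,P,K,X=ring("w5")
go(446.5,127.9,100,167.2)
print(s)
cv2.imwrite("pics/crop5.png",p[200:440,160:480])
m=((p.astype(int)[:,:,2]-p[:,:,0])>60)&(X[...,2]>60)&(X[...,2]<95)&(d>0); Q=X[m]; print(len(Q),Q.mean(0) if len(Q) else "",)
```

```text
at [447.4 125.8 131.3] [-179.99    0.    167.08] t 7.0 F [-0.2  0.8 -0.3] gap 51.1 
 go [ 1.4  1.8 31.3] [-0.     0.    -0.002]  rows>= 1
{'time': 6.95, 'joint_pos': array([ 9.37620900e+00, -9.81559726e+00,  1.12961558e+02, -1.21911299e-02,
        7.68683012e+01, -6.76905657e+01]), 'qd': array([ 0.21012978, -0.03828037, -0.22818641, -0.02702266, -0.03859419,
        0.2034579 ]), 'joint_efforts': array([ 1.88772222e-01, -3.90039039e+01, -4.80471003e+01,  4.97041881e-03,
        8.77068378e-03, -1.61831098e-02]), 'tool_pos': array([447.37385335, 125.68810518, 131.15010046]), 'tcp_rot': array([-1.79983603e+02, -8.68791658e-03,  1.67069545e+02]), 'ft_force': array([ 0.15350846, -1.00943938, -0.96342675]), 'wrist_torque': array([ 0.01281058, -0.00442092,  0.00395029]), 'grip_force': 41.963842370314524, 'finger_gap': 51.05780673660196}
117 [439.07680142 129.90334586  71.76163823]
```

View pics/crop5.png

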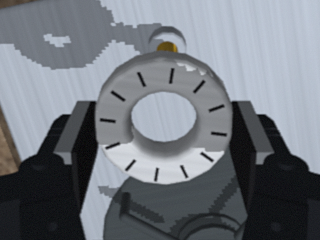

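The view shows the shaft just behind the ring's upper rim, with the ring still level. I'll correct by (1.4, 1.8) and lower it.

{"api": "jog_arm", "payload": {"rows": [[[1.4,1.8,0],[0,0,0]],[[1.4,1.8,10],[0,0,0]],[[1.4,1.8,28],[0,0,0]],[[1.4,1.8,42],[0,0,0]],[[1.4,1.8,52],[0,0,0]],[[1.4,1.8,55],[0,0,0]],[[1.4,1.8,55],[0,0,0]],[[1.4,1.8,55],[0,0,0]]]}}

```text
time: 7.8
tool_pos: [446.8, 129.1, 76.8]
tcp_rot: [180.0, 0.0, 167.2]
ft_force: [-0.2, -0.0, 0.3]
finger_gap: 51.1
grip_force: 42.0
```

Run:
```python
from h import *
s=r.sense(); p,d,P,K,X=ring("w6")
go(446.5,127.9,53,167.2)
cv2.imwrite("pics/crop6.png",cv2.resize(p[230:400,230:420],None,fx=3,fy=3))
m=((p.astype(int)[:,:,2]-p[:,:,0])>60)&(X[...,2]>60)&(X[...,2]<95)&(d>0); Q=X[m]; t=Q[Q[:,2]>87]; print(len(Q),len(t),t.mean(0),t.min(0),t.max(0))
```

```text
at [446.9 129.1  77. ] [1.7997e+02 6.0000e-02 1.6718e+02] t 7.85 F [ 0.6  0.6 -0.8] gap 51.4 
 go [ 0.2 -1.3 24. ] [ 0.     0.001 -0.   ]  rows>= 1
839 452 [441.37156095 128.27496003  89.16136257] [437.68079176 122.95830244  87.00019477] [445.90705748 133.76651974  91.20224204]
```

View pics/crop6.png

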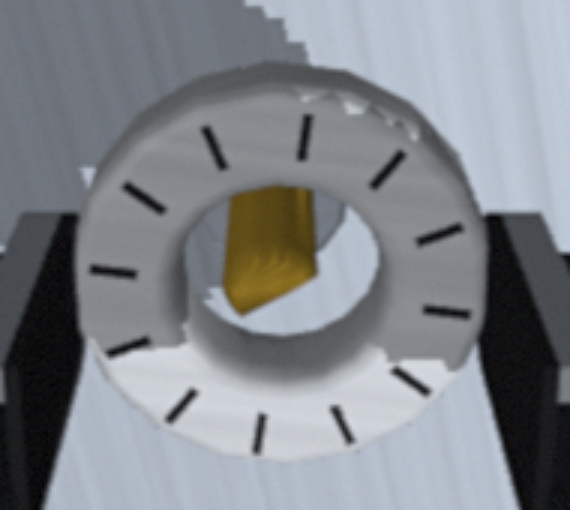

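The shaft pokes through the hole. I'll correct by -1.3 in y and keep lowering.

{"api": "jog_arm", "payload": {"rows": [[[0.2,-1.3,0],[0,0,0]],[[0.2,-1.3,0],[0,0,0]],[[0.2,-1.3,4],[0,0,0]],[[0.2,-1.3,9],[0,0,0]],[[0.2,-1.3,14],[0,0,0]],[[0.2,-1.3,18],[0,0,0]],[[0.2,-1.3,21],[0,0,0]],[[0.2,-1.3,23],[0,0,0]],[[0.2,-1.3,23],[0,0,0]]]}}

```text
time: 8.75
tool_pos: [445.8, 127.7, 53.3]
tcp_rot: [-180.0, -0.0, 167.2]
ft_force: [-0.4, -0.6, -1.2]
finger_gap: 51.2
grip_force: 42.0
```

{"api": "jog_arm", "payload": {"rows": [[[0,0,0.8],[0,0,0]],[[0,0,1.2],[0,0,0]],[[0,0,1.2],[0,0,0]]]}}

```text
time: 9.05
tool_pos: [446.0, 127.8, 53.1]
tcp_rot: [-180.0, 0.0, 167.2]
ft_force: [-6.5, -1.4, 10.4]
finger_gap: 50.8
grip_force: 43.2
```

{"api": "jog_arm", "payload": {"rows": [[[0,0,0],[0,0,0]],[[0,0,0],[0,0,0]],[[0,0,0],[0,0,0]],[[0,0,0],[0,0,0]],[[0,0,-10],[0,0,0]],[[0,0,-40],[0,0,0]],[[0,0,-80],[0,0,0]],[[0,0,-120],[0,0,0]],[[0,0,-150],[0,0,0]],[[0,0,-150],[0,0,0]]], "grip": 80}}

```text
time: 10.05
tool_pos: [448.9, 128.3, 208.5]
tcp_rot: [179.8, 0.5, 167.2]
ft_force: [-0.0, 0.5, 0.1]
finger_gap: 80.1
grip_force: 0.0
```

{"api": "jog_arm", "payload": {"rows": [[[0,0,0],[0,0,0]],[[0,0,0],[0,0,0]]]}}

```text
time: 10.25
tool_pos: [445.2, 127.6, 201.1]
tcp_rot: [-180.0, -0.1, 167.2]
ft_force: [-0.2, -0.2, -0.8]
finger_gap: 79.9
grip_force: 0.0
```

Run:
```python
from h import *
s=r.sense(); p,d,P,K,X=ring("w7")
g=p.astype(int)
B=(X[...,0]>400)&(X[...,0]<490)&(X[...,1]>90)&(X[...,1]<170)&(d>0)
m=B&(X[...,2]>58)&(X[...,2]<66)&(np.hypot(X[...,0]-443.5,X[...,1]-128.4)>14); Q=X[m]
print("ring",len(Q),cv2.minEnclosingCircle(Q[:,:2].astype(np.float32)),Q[:,2].mean(),np.linalg.svd(Q-Q.mean(0),full_matrices=0)[2][2])
m=B&((g[:,:,2]-g[:,:,0])>60)&(X[...,2]>70); Q=X[m]; t=Q[Q[:,2]>87]; print("tip",len(t),t.mean(0),t.min(0),t.max(0),cv2.minAreaRect(t[:,:2].astype(np.float32)))
ys,xs=np.nonzero(m); print(xs.min(),xs.max(),ys.min(),ys.max())
y0,x0=int(ys.mean())-35,int(xs.mean())-45
cv2.imwrite("pics/crop7.png",cv2.resize(p[y0:y0+70,x0:x0+90],None,fx=8,fy=8,interpolation=cv2.INTER_NEAREST)); print(x0,y0)
go(572,-361,200,167.2)
```

```text
ring 2924 ((445.70831298828125, 128.03721618652344), 27.006511688232422) 61.51131358987015 [-1.53953305e-03  6.20762628e-04  9.99998622e-01]
tip 151 [441.97038164 128.49868752  90.53300317] [433.26809666 123.17741028  87.14186024] [446.97338958 150.54564692 284.27721824] ((438.4320983886719, 136.49191284179688), (7.290143966674805, 29.932270050048828), 21.839872360229492)
316 429 217 454
278 192
at [445.  127.6 200.7] [-1.7995e+02 -1.3000e-01  1.6718e+02] t 10.3 F [0.5 0.1 0.1] gap 79.9 
 go [-232.3 -448.2    0.6] [-0.001 -0.002 -0.   ]  rows>= 11
```

View pics/crop7.png

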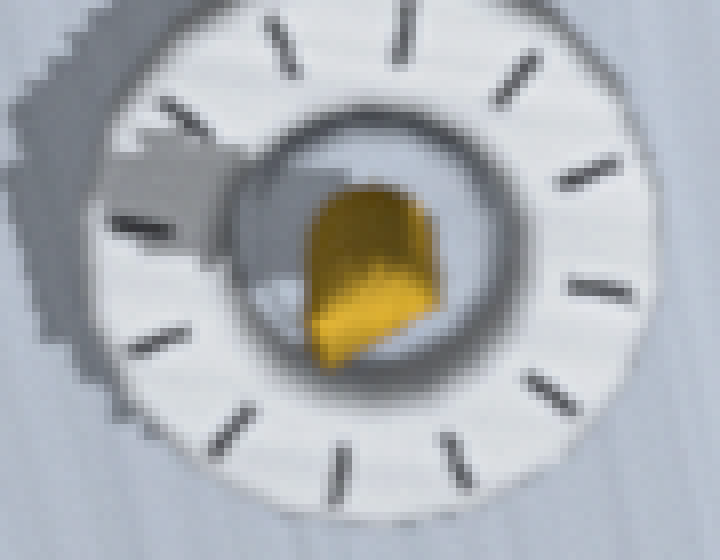

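The ring plate lies flat over the boss (top at 61.5 mm, level). The shaft's flat edge runs from (319,238) to (333,230). I'll fit the flat's angle numerically while heading to the knob.

```bash
cat > flat.py <<'E'
from h import *
def flat(n):
    p,d,P,K=load(n); g=p.astype(int)
    m=(((g[:,:,2]-g[:,:,0])>55)&(g[:,:,2]>70)&(d>0)).astype(np.uint8)
    k,l,st,c=cv2.connectedComponentsWithStats(m)
    best=None
    for i in range(1,k):
        if st[i][4]>80:
            w=ray(*c[i],P,K,80)
            if np.hypot(w[0]-443,w[1]-128.5)<25: best=i
    M=l==best; us=np.nonzero(M.any(0))[0]; a=len(us)//5; us=us[a:-a]
    E=[]
    for u in us:  # subpixel lower edge from saturation profile
        v=np.nonzero(M[:,u])[0].max(); s=(g[v-1:v+4,u,2]-g[v-1:v+4,u,0]).astype(float); ref=s[0]; lo=s[-1]
        j=next((j for j in range(4) if s[j+1]<(ref+lo)/2),3); f=(s[j]-(ref+lo)/2)/(s[j]-s[j+1]+1e-9); E.append(ray(u,v-1+j+f,P,K,88.5)[:2])
    E=np.array(E,np.float32); vx,vy,x0,y0=cv2.fitLine(E,cv2.DIST_HUBER,0,.01,.01).ravel()
    if vy<0: vx,vy=-vx,-vy
    print(n,st[best],"flat yaw",np.degrees(np.arctan2(-vx,vy)).round(2),"edge mid",x0,y0,"res",np.std((E-[x0,y0])@[vy,-vx]))
    vv,uu=np.nonzero(M); Q=np.array([pt(u,v,d,P,K) for u,v in zip(uu,vv)]); Q=Q[(Q[:,2]>60)&(Q[:,2]<95)]
    n_=np.array([vy,-vx]); t=np.array([vx,vy]); S=Q[:,:2]@t; print(" tangential mid",(np.percentile(S,1)+np.percentile(S,99))/2, "width",np.ptp(np.percentile(S,[1,99])),"normal at",x0*n_[0]+y0*n_[1])
    s=(np.percentile(S,1)+np.percentile(S,99))/2; q=n_*(x0*n_[0]+y0*n_[1]-2)+t*s; print(" axis est",q)
if __name__=="__main__":
    for n in("w1","w6","w7"): flat(n)
E
python3 flat.py
```

```text
w1 [308 213  16  20 234] flat yaw 16.01 edge mid 445.65436 127.87364 res 0.05341907
 tangential mid 1.624098601470624 width 10.696037941189932 normal at 463.6372
 axis est [443.28257771 128.88794387]
w6 [305 293  30  41 945] flat yaw 15.83 edge mid 445.71802 127.121124 res 0.024928365
 tangential mid 3.1268797923997815 width 10.37781770694217 normal at 463.4909
 axis est [443.13501979 128.89917148]
w7 [316 216  17  22 267] flat yaw 19.08 edge mid 445.5937 128.2173 res 0.08312678
 tangential mid -23.193916866983535 width 10.840039638791861 normal at 463.02567
 axis est [443.27401885 128.80514947]
```

{"api": "jog_arm", "payload": {"rows": [[[-15,-30,0],[0,0,0]],[[-35,-72,1],[0,0,0]],[[-56,-114,3],[0,0,0]],[[-77,-156,5],[0,0,0]],[[-98,-198,7],[0,0,0]],[[-119,-240,9],[0,0,0]],[[-140,-282,11],[0,0,0]],[[-161,-324,13],[0,0,0]],[[-182,-364,15],[0,0,0]],[[-202,-402,17],[0,0,0]]]}}

```text
time: 11.3
tool_pos: [552.9, -310.7, 183.0]
tcp_rot: [179.9, -0.2, 167.1]
ft_force: [1.1, 0.7, 0.9]
finger_gap: 79.8
grip_force: 0.0
```

{"api": "jog_arm", "payload": {"rows": [[[-15,-25,3],[0,0,0]],[[-26,-42,4],[0,0,0]],[[-30,-46,4],[0,0,0]],[[-30,-46,4],[0,0,0]],[[-30,-46,4],[0,0,0]],[[-30,-46,4],[0,0,0]]]}}

```text
time: 11.9
tool_pos: [572.6, -359.3, 181.1]
tcp_rot: [180.0, -0.0, 167.2]
ft_force: [-0.1, 0.8, -0.1]
finger_gap: 80.1
grip_force: 0.0
```

Run:
```python
from h import *
s=r.sense(); p,d,P,K,X=ring("w8")
go(572,-361,180,167.2)
B=(abs(X[...,0]-572)<45)&(abs(X[...,1]+361)<45)&(d>0)
for lo,hi,nm in((37,46,"bar"),(8,34,"body"),(5,46,"all")):
    Q=X[B&(X[...,2]>lo)&(X[...,2]<hi)]; q=Q[:,:2].astype(np.float32); print(nm,len(Q),Q.mean(0).round(1),cv2.minAreaRect(q),cv2.minEnclosingCircle(q))
m=B&(X[...,2]>30)&(p.min(2)>110); Q=X[m]; q=Q[:,:2].astype(np.float32); print("white",len(q),Q.mean(0),cv2.minAreaRect(q)); 
m=B&(X[...,2]>30); ys,xs=np.nonzero(m); print(xs.min(),xs.max(),ys.min(),ys.max())
```

```text
at [ 572.7 -359.4  181.3] [179.99   0.   167.24] t 11.95 F [0.3 0.7 0.4] gap 79.9 
 go [ 0.4 -1.7  1.3] [0.    0.    0.001]  rows>= 1
bar 982 [ 580.2 -360.5   41.3] ((582.25048828125, -360.74884033203125), (14.058679580688477, 42.65251159667969), 86.36791229248047) ((582.1392822265625, -361.0055847167969), 21.427656173706055)
body 1159 [ 575.1 -359.    19.1] ((577.21630859375, -360.0734558105469), (40.930606842041016, 34.62196350097656), 84.70436096191406) ((579.7646484375, -360.2568664550781), 20.54020118713379)
all 2277 [ 576.8 -359.5   28.2] ((579.0209350585938, -359.8291015625), (41.19322967529297, 38.947906494140625), 46.94041061401367) ((581.241943359375, -361.13323974609375), 22.320035934448242)
white 352 [ 570.68363775 -375.34688122  167.41314253] ((579.2009887695312, -361.5401916503906), (88.93737030029297, 43.72367477416992), 81.36705780029297)
113 521 204 479
```

The bar is at about (582,-361), with its long axis near 176.4°. I'll check the pointer end and work out the grasp move.

Run:
```python
from h import *
p,d,P,K=load("w8")
vv,uu=np.mgrid[0:480,0:640]
X=np.stack([(uu-K[2])/K[0]*d,(vv-K[3])/K[1]*d,d],-1)@P[:3,:3].T+P[:3,3]
m=(abs(X[...,0]-580)<32)&(abs(X[...,1]+361)<30)&(X[...,2]>25)&(X[...,2]<50)&(p.min(2)>100); print(m.sum(),X[m].mean(0))
b=((abs(X[...,0]-580)<32)&(abs(X[...,1]+361)<30)&(X[...,2]>38)&(X[...,2]<46))
Q=X[b]; s=Q[(Q[:,0]>566)&(Q[:,0]<592)]
e=[(lambda z:(z[:,1].max(),z[:,1].min()))(s[(s[:,0]>x)&(s[:,0]<x+2)]) for x in range(566,592,2)]; e=np.array(e); print(np.degrees(np.arctan(np.polyfit(np.arange(566,592,2),e,1)[0])))
go(579.8,-360.6,80,176.4)
```

```text
119 [ 593.1918552 -361.5271916   42.0242384]
[-3.45735525 -3.56068389]
at [ 572.7 -359.4  181.3] [179.99   0.   167.24] t 11.95 F [0.3 0.7 0.4] gap 79.9 
 go [ -7.2   0.4 101.3] [ 0.    0.   -0.16]  rows>= 3
```

The white line is at the +x end, so the pointer's yaw is -3.5°. I'll go down onto the bar with the fingers half open.

{"api": "jog_arm", "payload": {"rows": [[[-4,0,10],[0,0,-0.05]],[[-7,0.4,35],[0,0,-0.11]],[[-7,0.4,65],[0,0,-0.16]],[[-7,0.4,90],[0,0,-0.16]],[[-7,0.4,100],[0,0,-0.16]],[[-7,0.4,101],[0,0,-0.16]],[[-7,0.4,101],[0,0,-0.16]],[[-7,0.4,101],[0,0,-0.16]]], "grip": 42}}

```text
time: 12.75
tool_pos: [580.7, -362.5, 82.5]
tcp_rot: [-179.9, 0.2, 176.3]
ft_force: [-0.3, -1.2, 0.3]
finger_gap: 41.9
grip_force: 0.0
```

Run:
```python
from h import *
go(579.8,-360.6,24.5,176.5)
```

```text
at [ 580.7 -362.5   82.5] [-1.7989e+02  1.6000e-01  1.7635e+02] t 12.75 F [-0.3 -1.2  0.3] gap 41.9 
 go [ 1.2  1.9 58. ] [-0.002  0.003 -0.003]  rows>= 2
```

{"api": "jog_arm", "payload": {"rows": [[[0.6,1,10],[0,0,0]],[[0.6,1,20],[0,0,0]],[[0.6,1,25],[0,0,0]],[[0.6,1,25],[0,0,0]],[[0.6,1,25],[0,0,0]],[[0.6,1,25],[0,0,0]]]}}

```text
time: 13.35
tool_pos: [579.2, -360.9, 55.4]
tcp_rot: [-180.0, 0.0, 176.3]
ft_force: [1.3, 0.3, 0.6]
finger_gap: 42.2
grip_force: 0.0
```

Run:
```python
from h import *
go(579.8,-360.6,24.5,176.5)
```

```text
at [ 579.2 -360.9   55.4] [-1.7998e+02  2.0000e-02  1.7634e+02] t 13.35 F [1.3 0.3 0.6] gap 42.2 
 go [-0.5  0.3 30.9] [-0.     0.    -0.003]  rows>= 1
```

{"api": "jog_arm", "payload": {"rows": [[[-0.5,0.3,8],[0,0,0]],[[-0.5,0.3,18],[0,0,0]],[[-0.5,0.3,26],[0,0,0]],[[-0.5,0.3,30],[0,0,0]],[[-0.5,0.3,30.5],[0,0,0]],[[-0.5,0.3,30.5],[0,0,0]],[[-0.5,0.3,30.5],[0,0,0]]]}}

```text
time: 14.05
tool_pos: [579.8, -360.7, 25.1]
tcp_rot: [-180.0, 0.0, 176.3]
ft_force: [-0.6, -0.1, 0.9]
finger_gap: 41.8
grip_force: 0.0
```

{"api": "jog_arm", "payload": {"rows": [[[0,0,0],[0,0,0]],[[0,0,0],[0,0,0]],[[0,0,0],[0,0,0]],[[0,0,0],[0,0,0]],[[0,0,0],[0,0,0]],[[0,0,0],[0,0,0]],[[0,0,0],[0,0,0]]], "grip": 5, "force": 70}}

```text
time: 14.75
tool_pos: [580.0, -360.8, 25.3]
tcp_rot: [-180.0, 0.1, 176.3]
ft_force: [1.2, 0.4, 4.7]
finger_gap: 12.1
grip_force: 70.9
```

The bar is gripped (the gap reads about 2 mm low, as with the ring). I'll lift and measure the knob in the hand.

{"api": "jog_arm", "payload": {"rows": [[[0,0,-5],[0,0,0]],[[0,0,-25],[0,0,0]],[[0,0,-60],[0,0,0]],[[0,0,-95],[0,0,0]],[[0,0,-120],[0,0,0]],[[0,0,-130],[0,0,0]],[[0,0,-130],[0,0,0]],[[0,0,-130],[0,0,0]],[[0,0,-130],[0,0,0]],[[0,0,-130],[0,0,0]]]}}

```text
time: 15.75
tool_pos: [578.6, -359.8, 152.3]
tcp_rot: [179.9, -0.2, 176.3]
ft_force: [0.1, 0.3, 0.1]
finger_gap: 12.5
grip_force: 70.2
```

Run:
```python
from h import *
s=r.sense(); p,d,P,K,X=ring("w9"); z=s["tool_pos"][2]
T=R.from_euler("xyz",s["tcp_rot"],degrees=True)
Y=((X-s["tool_pos"])@T.as_matrix())  # tool coords
def rep(nm,m):
    Q=Y[m&(d>0)]; 
    if len(Q)>10: print(nm,len(Q),Q.mean(0).round(1),Q.min(0).round(1),Q.max(0).round(1)); return Q
near=(abs(Y[...,0])<40)&(abs(Y[...,1])<25)
rep("white",near&(p.min(2)>110)&(Y[...,2]<0)&(Y[...,2]>-30))
for lo in range(-24,28,4): rep(f"z{lo}",near&(Y[...,2]>=lo)&(Y[...,2]<lo+4))
go(443.3,128.8,155,196.5)
```

```text
white 423 [ -8.4  -0.2 -16.5] [-22.2 -12.3 -29.6] [11.3 12.3 -4. ]
z-24 525 [  6.9   0.3 -22. ] [-12.  -19.7 -24. ] [ 11.4  19.8 -20. ]
z-20 2673 [  0.4  -0.1 -16.9] [-23.5 -19.7 -20. ] [ 19.1  19.6 -16. ]
z-16 1734 [  5.3   0.1 -15. ] [-23.4 -19.8 -16. ] [ 19.4  19.8 -12. ]
z-12 483 [ 11.9  -0.4 -10. ] [  5.6 -19.8 -12. ] [19.4 19.8 -8. ]
z-8 357 [13.   0.5 -6.3] [  5.6 -18.   -8. ] [19.4 18.5 -4. ]
z-4 163 [17.5 -0.1 -2.4] [  9.8 -12.3  -4. ] [19.3 12.7 -0. ]
z0 458 [ 9.4 -0.2  3.2] [  1.8 -16.2   0.1] [18.6 16.7  4. ]
z4 645 [11.4  0.3  5.8] [  0.3 -17.8   4. ] [18.5 18.   8. ]
z8 565 [13.4 -0.2 10. ] [ -0.7 -18.7   8. ] [19.2 18.9 12. ]
z12 581 [14.   0.1 13.9] [ -2.  -19.6  12. ] [20.2 19.7 16. ]
z16 596 [14.8  0.  18. ] [ -4.6 -20.9  16. ] [21.4 20.9 20. ]
z20 268 [15.3  0.1 21.3] [ -7.4 -21.1  20. ] [21.4 21.2 24. ]
at [ 578.8 -359.9  152.7] [ 1.7992e+02 -1.3000e-01  1.7634e+02] t 15.8 F [ 0.2  0.2 -0.3] gap 12.3 
 go [166.4 479.1  -1.2] [ 0.002 -0.002 -0.352]  rows>= 11
```

The knob's axis sits on the tool axis within 0.3 mm, pointer toward tool -x. I'll carry it over the shaft, turning 20° on the way.

{"api": "jog_arm", "payload": {"rows": [[[10,28,0],[0,0,-0.02]],[[24,70,0],[0,0,-0.05]],[[38,112,0],[0,0,-0.09]],[[53,154,0],[0,0,-0.12]],[[68,197,0],[0,0,-0.15]],[[83,240,0],[0,0,-0.18]],[[98,283,0],[0,0,-0.21]],[[113,326,0],[0,0,-0.24]],[[128,369,0],[0,0,-0.27]],[[143,412,0],[0,0,-0.3]]]}}

```text
time: 16.8
tool_pos: [462.1, 61.4, 154.3]
tcp_rot: [180.0, -0.0, -166.4]
ft_force: [0.7, -0.2, -1.3]
finger_gap: 12.0
grip_force: 70.2
```

Run:
```python
from h import *
go(444,128.9,150,196.5)
```

```text
at [462.1  61.4 154.3] [ 179.99   -0.   -166.41] t 16.8 F [ 0.7 -0.2 -1.3] gap 12.0 
 go [ 1.8 69.9  4.3] [ 0.    -0.    -0.051]  rows>= 2
```

{"api": "jog_arm", "payload": {"rows": [[[0,30,2],[0,0,-0.02]],[[1,55,4],[0,0,-0.05]],[[2,68,4],[0,0,-0.05]],[[2,69,4],[0,0,-0.05]],[[2,69,4],[0,0,-0.05]],[[2,69,4],[0,0,-0.05]],[[2,69,4],[0,0,-0.05]],[[2,69,4],[0,0,-0.05]]]}}

```text
time: 17.6
tool_pos: [445.3, 125.7, 150.6]
tcp_rot: [-180.0, 0.0, -163.7]
ft_force: [-0.7, -0.3, -0.7]
finger_gap: 12.8
grip_force: 70.2
```

Run:
```python
from h import *
go(444,128.9,121,196.5)
```

```text
at [445.3 125.7 150.6] [-179.99    0.   -163.69] t 17.6 F [-0.7 -0.3 -0.7] gap 12.8 
 go [ 0.3  3.5 29.6] [-0.     0.    -0.003]  rows>= 1
```

{"api": "jog_arm", "payload": {"rows": [[[0.3,3.5,5],[0,0,0]],[[0.3,3.5,18],[0,0,0]],[[0.3,3.5,27],[0,0,0]],[[0.3,3.5,29],[0,0,0]],[[0.3,3.5,29],[0,0,0]],[[0.3,3.5,29],[0,0,0]],[[0.3,3.5,29],[0,0,0]],[[0.3,3.5,29],[0,0,0]]]}}

```text
time: 18.4
tool_pos: [444.1, 129.8, 122.1]
tcp_rot: [-180.0, 0.0, -163.6]
ft_force: [0.1, -0.3, -0.8]
finger_gap: 12.4
grip_force: 70.2
```

Run:
```python
from h import *
go(444,128.9,121,196.5)
p,d,P,K,X=ring("w10"); g=p.astype(int)
m=((g[:,:,2]-g[:,:,0])>55)&(X[...,2]>64)&(X[...,2]<94)&(abs(X[...,0]-443)<15)&(abs(X[...,1]-128)<15); Q=X[m]; print(len(Q), Q.min(0) if len(Q) else"", Q.max(0) if len(Q) else"")
```

```text
at [444.1 129.8 122.1] [-1.800e+02  5.000e-02 -1.636e+02] t 18.4 F [ 0.1 -0.3 -0.8] gap 12.4 
 go [ 0.3 -0.9  1.1] [-0.     0.001 -0.002]  rows>= 1
0
```

{"api": "jog_arm", "payload": {"rows": [[[0.2,-0.8,0],[0,0,0]],[[0.2,-0.8,2],[0,0,0]],[[0.2,-0.8,4],[0,0,0]],[[0.2,-0.8,6],[0,0,0]],[[0.2,-0.8,8],[0,0,0]],[[0.2,-0.8,9],[0,0,0]],[[0.2,-0.8,9],[0,0,0]],[[0.2,-0.8,9],[0,0,0]]]}}

```text
time: 19.25
tool_pos: [443.8, 128.9, 112.6]
tcp_rot: [-180.0, -0.0, -163.6]
ft_force: [0.8, 0.6, -1.2]
finger_gap: 12.1
grip_force: 70.2
```

{"api": "jog_arm", "payload": {"rows": [[[0,0,1],[0,0,0]],[[0,0,2],[0,0,0]],[[0,0,3],[0,0,0]],[[0,0,4],[0,0,0]],[[0,0,4],[0,0,0]],[[0,0,4],[0,0,0]]]}}

```text
time: 19.85
tool_pos: [443.7, 128.9, 108.5]
tcp_rot: [-180.0, -0.0, -163.6]
ft_force: [0.5, -0.3, -0.6]
finger_gap: 12.1
grip_force: 70.2
```

{"api": "jog_arm", "payload": {"rows": [[[0,0,1.5],[0,0,0]],[[0,0,3],[0,0,0]],[[0,0,4.5],[0,0,0]],[[0,0,6],[0,0,0]],[[0,0,7.5],[0,0,0]],[[0,0,9],[0,0,0]],[[0,0,9],[0,0,0]],[[0,0,9],[0,0,0]]]}}

```text
time: 20.65
tool_pos: [443.7, 128.9, 99.6]
tcp_rot: [180.0, -0.0, -163.6]
ft_force: [-1.4, 0.5, -0.4]
finger_gap: 12.3
grip_force: 70.2
```

Inserted freely. Now press in.

{"api": "jog_arm", "payload": {"rows": [[[0,0,1],[0,0,0]],[[0,0,2],[0,0,0]],[[0,0,3],[0,0,0]],[[0,0,4],[0,0,0]],[[0,0,5],[0,0,0]],[[0,0,6],[0,0,0]],[[0,0,6],[0,0,0]],[[0,0,6],[0,0,0]]]}}

```text
time: 21.45
tool_pos: [444.0, 129.0, 94.2]
tcp_rot: [-180.0, 0.0, -163.6]
ft_force: [-3.0, -0.7, 5.8]
finger_gap: 12.3
grip_force: 71.1
```

{"api": "jog_arm", "payload": {"rows": [[[0,0,1],[0,0,0]],[[0,0,2],[0,0,0]],[[0,0,3],[0,0,0]],[[0,0,4],[0,0,0]],[[0,0,4],[0,0,0]],[[0,0,4],[0,0,0]]]}}

```text
time: 22.05
tool_pos: [444.2, 129.0, 90.9]
tcp_rot: [-180.0, 0.0, -163.6]
ft_force: [-6.3, -1.3, 14.2]
finger_gap: 12.7
grip_force: 72.3
```

{"api": "jog_arm", "payload": {"rows": [[[0,0,0.7],[0,0,0]],[[0,0,0.7],[0,0,0]],[[0,0,0.7],[0,0,0]]]}}

```text
time: 22.35
tool_pos: [444.3, 129.0, 90.8]
tcp_rot: [-180.0, 0.1, -163.6]
ft_force: [-8.0, -2.0, 18.6]
finger_gap: 12.3
grip_force: 73.0
```

Run:
```python
from h import *
s=r.sense(); p,d,P,K,X=ring("w11")
T=R.from_euler("xyz",s["tcp_rot"],degrees=True); Y=((X-s["tool_pos"])@T.as_matrix())
near=(abs(Y[...,0])<40)&(abs(Y[...,1])<6)&(d>0)&(p.max(2)<90)
for nm,x0,x1 in(("tail",12,18),("nose",-21,-14)):
    for n in("w9","w11"):
        if n=="w9":
            p9,d9,P9,K9=load("w9"); vv,uu=np.mgrid[0:480,0:640]
            C=np.stack([(uu-K9[2])/K9[0]*d9,(vv-K9[3])/K9[1]*d9,d9],-1)
        else: C=np.stack([(uu-K[2])/K[0]*d,(vv-K[3])/K[1]*d,d],-1)
        M=np.array(r.camera_params("wrist")["tool_from_camera"]); Z=C@M[:3,:3].T+M[:3,3]
        q=(abs(Z[...,1])<5)&(Z[...,0]>x0)&(Z[...,0]<x1)&(Z[...,2]<0)&(Z[...,2]>-28); print(nm,n,q.sum(),np.percentile(Z[q][:,2],[10,50]).round(1))
for n,Zs in(("x",Z),):
    q=(abs(Z[...,1])<25)&(abs(Z[...,0])<35)&(Z[...,2]>8)&(Z[...,2]<21); print(Z[q].min(0).round(1),Z[q].max(0).round(1))
B=(X[...,2]>58)&(X[...,2]<64.5)&(np.hypot(X[...,0]-444,X[...,1]-128.6)<32)&(np.hypot(X[...,0]-444,X[...,1]-128.6)>21)&(d>0); print("ring",B.sum(),X[B].mean(0),cv2.minEnclosingCircle(X[B][:,:2].astype(np.float32)))
print(s["tool_pos"],s["ft_force"],s["time"])
```

```text
tail w9 505 [-17.  -16.2]
tail w11 499 [-17.2 -16.4]
nose w9 398 [-17.2 -16.5]
nose w11 393 [-17.3 -16.5]
[ -6.4 -21.2   8. ] [21.4 21.  21. ]
ring 2191 [433.5721136  121.62750063  61.2425231 ] ((445.247802734375, 127.94461059570312), 26.866748809814453)
[444.2752502  129.03226302  90.76405068] [-7.98751718 -2.03669528 18.63109941] 22.35
```

The knob hasn't slipped in the grip. Pushing further raises the force (18.6 N) but not the depth, so the shaft is at its stop, and the ring still lies flat.

```bash
python3 -c "
from bench import r
print(r.hand_in())"
```

```text
the job is handed in; nothing more can be done
None
```

The ring plate lies flat over the boss, and the knob is fully on the shaft, held pressed in to the stop at about 18 N; the job was handed in at about 22 s of the 58 s limit, but no verdict was returned.

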